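# Spring check of the bench scanner's tilt mount

## Task

Check the spring of the tilt mount that carries the box-shaped bar-code scanner: with closed fingertips press down the round pad on its free corner until the pointer stands level with the tab on the scale post, without running past it, keep it there for about a second, then let go so that the plate springs back to rest. Do not lift or shove the mount, do not touch the mirror's mount next to it, and leave everything else where it stands.

Things in the scene. Friction and masses are not known exactly. Their poses are not given: they have to be found in the camera images.
- scanner_mount: scanner's spring mount: grey foot; a 108 mm square aluminium plate set corner-on rocks on two ball studs and carries a black box-shaped bar-code scanner 44 x 56 mm (top 110 mm above bench). Origin on the bench under the plate's middle, z up, +x from press pad to pointer (yaw 0: away from the robot; within 0.3 rad). Foot spans x -100..120, y -85..85 mm, 12 thick, 2.4 kg, loose.
- scanner_plate (a joint): tilt of the scanner's plate, rad: 0 at rest on its stop, grows as the pad is pressed, limit 0.40. Hinge line: the mount's y axis, 70 mm above the bench over the origin. Return spring: about 2.3 N down on the pad starts it, about 7.5 N holds it at 0.25 rad; let go, it returns to 0 at once.
- scanner_pad (a point): top centre of the round aluminium press pad (28 mm across) on the free sprung corner of the scanner's plate, nearest the robot; mount x -64, y 0, 82 mm above the bench at rest. Sinks about 0.6 mm per mm the pointer rises. The scanner's body begins 48 mm from the pad's centre and rises 28 mm above the pad: room for closed fingers.
- scanner_pointer (a point): tip of the thin black pointer (5 wide, 4 mm thick) on the far corner of the scanner's plate, 105 mm from the hinge line, mid-thickness; 70 mm above the bench at rest. It RISES as the pad is pressed, by 105 mm times the sine of the tilt.
- scanner_index (a point): the mark: a dark steel tab 14 x 20 mm, 10 mm high, held by friction on the white graduated post beside the pointer. Point on the pointer's path at the tab's mid-height, 14 to 26 mm above the pointer's rest height. The pointer is level with the tab when its tip is no more than 5 mm above or below this point.
- mirror_mount: the identical neighbour mount, carrying a round upright mirror 60 mm across (top 134 mm above bench); not to be touched. Either mount may be the left one. Origin on the bench under the plate's middle, z up, +x from press pad to pointer (yaw 0: away from the robot; within 0.3 rad). Foot spans x -100..120, y -85..85 mm, 12 thick, 2.4 kg, loose.
- mirror_plate (a joint): tilt of the mirror's plate, rad, 0 at rest; leave at rest
- bottle: white round plastic bottle, 48 mm across, 120 mm tall, standing between the mounts. Bystander; origin at its underside.
- tape: roll core of cardboard, a ring 90 mm across and 48 mm high, standing flat between and beyond the mounts. Bystander; origin at its underside.
- carton: closed cardboard carton 90 x 120 x 70 mm, on the robot's left. Bystander; origin at its underside.
- screwdriver: black-handled screwdriver 160 mm long lying between the mounts, handle towards the robot. Bystander.
- mug: white mug 80 mm across, 90 mm tall, on the robot's right. Bystander; origin at its underside.
- marker: black marker pen, 16 mm thick and 130 mm long, lying on the robot's right. Bystander; origin at its underside.
- can: plain metal can 66 mm across, 90 mm tall, on the robot's left. Bystander; origin at its underside.

How it is judged (in metres and radians):
On the way, in this order (a step that is already met when the one before it is completed fails the run):
1. the scanner mount's pointer is pressed up level with its tab (within the tab's thickness, 5 mm either way) by the fingers and kept there for 0.6 s (z of scanner_pointer in the frame of scanner_index between -0.005 and 0.005 m and contact force between the fingers and scanner_plate above 0.5 N), for 0.6 s.
2. the plate is let go and has sprung back to rest (value of joint scanner_plate below 0.02 rad), for 0.2 s.
At the end, for the whole second after the job is handed in: The scanner's plate is back at rest (tilt under 0.02 rad) and untouched, its mount upright, still and within 20 mm of where it stood with its tab still set (82 to 98 mm above the bench); the mirror's plate at rest and its mount within 10 mm; every bystander within 25 mm of where it stood (value of joint each of scanner_plate, mirror_plate below 0.02 rad and distance of scanner_mount from where it was at the start of the episode below 0.02 m and angle between scanner_mount's own z axis and vertical below 0.05 rad and distance of mirror_mount from where it was at the start of the episode below 0.01 m and linear speed of scanner_mount below 0.02 m/s and z of scanner_index in the frame of scanner_mount between 0.082 and 0.098 m and not (distance of any of bottle, tape, carton, screwdriver, mug, marker, can from where it was at the start of the episode above 0.025 m)).
It fails at once if the pointer runs past the tab (more than 5 mm above the tab's upper edge) (z of scanner_pointer in the frame of scanner_index above 0.01 m).
It fails at once if the scanner mount is lifted, tipped or shoved (more than 20 mm, or 0.1 rad) (distance of scanner_mount from where it was at the start of the episode above 0.02 m or angle between scanner_mount's own z axis and vertical above 0.1 rad).
It fails at once if the mirror's mount is touched, pressed or moved (value of joint mirror_plate above 0.05 rad or distance of mirror_mount from where it was at the start of the episode above 0.01 m or contact force between any of the arm, the fingers and mirror_mount above 1 N).
It fails at once if a bystander is lifted or moved by more than 25 mm (distance of any of bottle, tape, carton, screwdriver, mug, marker, can from where it was at the start of the episode above 0.025 m).
It also fails if it takes over 34 s, if anything falls off the work surface, if the arm or the gripper's body presses on something with over 40 N, if the wrist force passes 120 N, or if a joint passes its speed limit or range.

## Robot

A 6-joint arm with a two-finger parallel gripper is mounted at the origin on the work surface. World frame = base frame: x ahead of the robot, y to its left, z up, the work surface at z = 0. Lengths are in mm, angles in rad, forces in N, time in s.
With the tool pointing down it reaches from about 275 to 775 mm from the base axis. Payload 14.6 kg.
Tool frame: the origin (TCP) lies between the finger pads; the fingertips stand 17 mm ahead of it and the grasp point (between the pads) lies 2 mm behind it; z points along the fingers, y is the line along which they close (so a half turn about z gives the same grasp; the last joint's range is limited). The gripper opens to 85 mm and grips with 20 to 120 N. Pads are 22 mm wide; open, the fingers measure 114 mm over their backs; the gripper's body (76 mm by 85 mm) begins 54 mm behind the grasp point. The pads swing forward as they close: fully open they stand 13 mm farther back than shut.
Start: joints at [1.183, 0.263, -0.048, 1.259, 0, 1.415], TCP at [121.123, 510.84, 248.278] pointing down, gripper open.
Joint ranges: [-2.65, 2.65], [-0.89, 1.7], [-1.18, 1.37], [-2.13, 2.11], [-1.35, 1.29], [-3.14, 3.14]. Speed limits (rad/s): [1.89, 1.89, 2.57, 2.79, 3.14, 3.14].

## Interface

Orientations are given as a unit quaternion [w, x, y, z].
In Python, from plant import arm, grab_frame, camera_info, workorder gives the robot as it stands. The module is installed in compiled form; this text tells all that it offers.
- The arm moves only by the tool arm_command, never from a script. Its argument "motion" is text: rows parted by semicolons, each of 7 numbers parted by spaces: the turn, a rotation vector about the tool's x, y, z in rad, then the shift along the tool's x, y, z in m, then the finger opening in m, from 0 to 0.0854. A call has 1 to 20 rows; each row is the pose to reach, as a shift and turn from the pose commanded when the call began, along the tool's axes at that moment; what a row does not reach only later rows make up. A row lasts 1/8 s, in which the tool goes at most 62.5 mm and 10.7 degrees, less where a joint would pass 70% of its speed; a pose out of reach is approached as far as the arm can. A call with a gripper value outside its range is refused whole. The fingers move at their own pace and stop on an object; the grip force is fixed at half the most. Time passes only in rows, so rows that repeat a pose let the fingers close. It gives the time, the measured TCP pose, the force, the opening and the grip force at its end, in the units of the state.
- arm.read_state(): the state, without advancing time (a new reading comes with each control period).
- grab_frame(name): name is "scene" or "top"; returns the picture (420x560x3 uint8, red, green, blue); there is no depth.
- camera_info(name): a dict with "intrinsics" (3x3 intrinsics, pixels), "T" (4x4, takes a point from camera to world coordinates). Camera axes: x right, y down, z forward; pixel columns grow to the right and rows downward; lengths in mm; the calibration is good to about 2 mm. A picture is of the moment at which its call begins. camera_info takes no time and is no camera call.
- workorder.close_job(): hands the job in; it is judged then, once.
The state is a dict: "t": time; "joint_pos": joint angles; "qd": joint speeds; "effort": joint torques, N m; "tool_pos": TCP position; "eef_rot": TCP orientation; "contact_force": force on the tool from outside, world axes, zero at the start; "moment": the same for the moment, N m; "width": finger opening in mm; "grasp_force": force on a finger pad.
Only numpy, scipy, OpenCV 4.12 (cv2) and the standard library are available. Lean on these libraries where they do the work, as an engineer would, in place of code of your own. Each camera call takes 0.05 s, during which the arm holds its last target. There are 200 camera calls.

## Working session

There is one attempt and no reset: what is moved stays moved. The work goes in short steps, Python scripts to look and compute and a tool call to move; the robot and the scene stay as the last step left them, time stands still between calls to the robot, and variables do not carry over. Pictures are saved under pics/ and viewed, at most 10 in all, crops included, and the job is handed in when it is done.

Besides the shell and the picture viewer there is one more tool, called after "Request:" by a JSON object that holds its "method" and its "body". arm_command: Moves the arm, as the interface text tells. Its arguments: {"type":"object","properties":{"motion":{"type":"string"}},"required":["motion"]}

```bash
mkdir -p pics
python3 - <<'E'
from plant import arm, grab_frame, camera_info
import cv2
for n in("scene","top"):
    cv2.imwrite(f"pics/{n}0.png",cv2.resize(grab_frame(n)[:,:,::-1],(800,600),interpolation=cv2.INTER_CUBIC))
    c=camera_info(n);print(c["intrinsics"],c["T"])
s=arm.read_state();print(s["t"],s["tool_pos"],s["eef_rot"],s["width"])
E
```

```text
[[526.43864607   0.         285.13722009]
 [  0.         526.43864607 202.05578473]
 [  0.           0.           1.        ]] [[ 2.24389033e-01  7.01533248e-01 -6.76387954e-01  1.65017077e+03]
 [ 9.74491852e-01 -1.64310408e-01  1.52865038e-01 -2.58801027e+02]
 [-3.89767412e-03 -6.93435788e-01 -7.20507888e-01  1.20705333e+03]
 [ 0.00000000e+00  0.00000000e+00  0.00000000e+00  1.00000000e+00]]
[[456.46532904   0.         280.6255441 ]
 [  0.         456.46532904 209.88013049]
 [  0.           0.           1.        ]] [[ 1.58892824e-02 -9.88488592e-01  1.50458745e-01  4.30079791e+02]
 [-9.99715852e-01 -1.30316665e-02  1.99597163e-02 -2.34442577e+01]
 [-1.77692237e-02 -1.50733138e-01 -9.88414779e-01  1.25881654e+03]
 [ 0.00000000e+00  0.00000000e+00  0.00000000e+00  1.00000000e+00]]
0.1 [121.02970699 510.62636102 247.87255616] [-1.34216744e-04  1.16131774e-01  9.93233698e-01 -4.63566031e-04] 85.0938536784932
```

View pics/scene0.png

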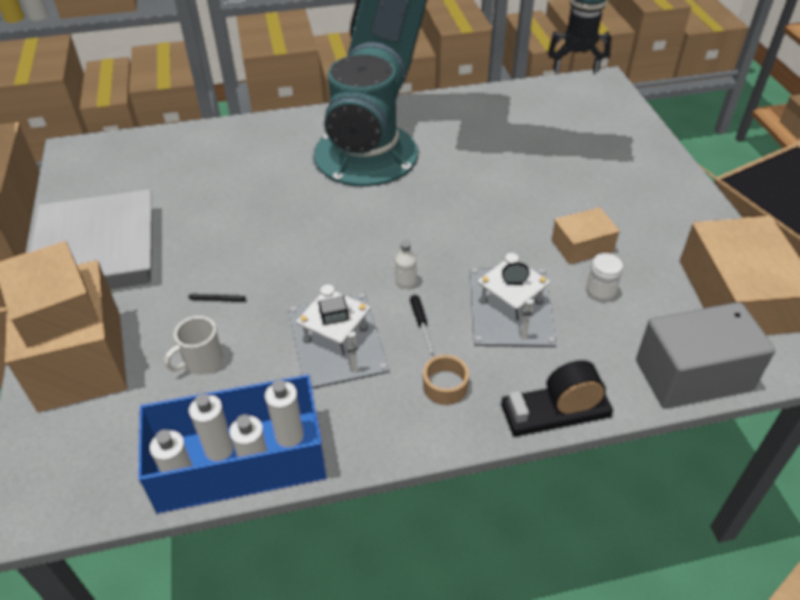

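View pics/top0.png

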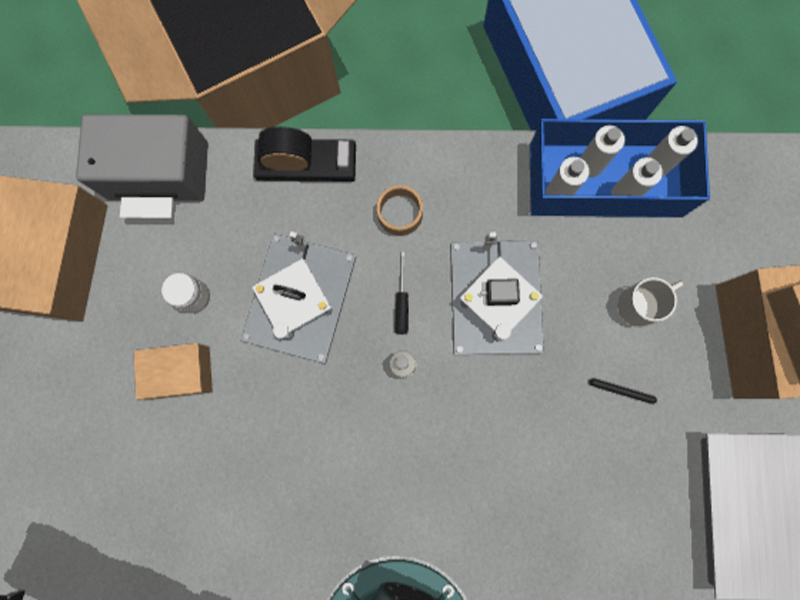

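The scanner mount is the right-hand one. In the top view (800x600) its pad is near (500,333), its post near (491,240) and its foot corners near (458,350), (540,348), (533,245) and (457,245). I'll zoom both views for pad, pointer and tab.

Run:
```python
from plant import grab_frame
import cv2, numpy as np
t=np.mean([grab_frame("top").astype(float) for _ in range(4)],0)
s=np.mean([grab_frame("scene").astype(float) for _ in range(4)],0)
f=lambda im,x,y,w,h,k:cv2.resize(im[y:y+h,x:x+w,::-1].astype(np.uint8),(w*k,h*k),interpolation=cv2.INTER_CUBIC)
cv2.imwrite("pics/z1.png",np.hstack([f(t,310,160,80,100,5),f(s,200,190,80,100,5)]))
```

```text
(no output)
```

View pics/z1.png

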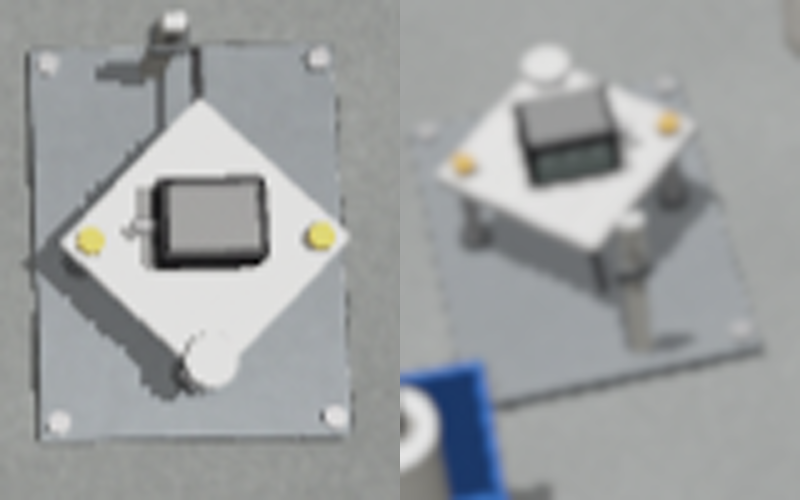

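Left crop: pad (212,360), studs (91,240) and (321,236), foot corners (28,48), (338,42), (348,437) and (38,438), post top (175,18). Right crop: pad (545,63), studs (463,163) and (669,124), post top (630,218), dark tab around (630,258).

```bash
cat > h.py <<'E'
from plant import camera_info
import numpy as np, cv2
from scipy.optimize import least_squares
C={n:camera_info(n) for n in("top","scene")}
def proj(n,P):
    T=np.linalg.inv(C[n]["T"]);q=np.atleast_2d(P)@T[:3,:3].T+T[:3,3];q=q@np.asarray(C[n]["intrinsics"]).T
    return q[:,:2]/q[:,2:]
def world(p,M):
    c,s=np.cos(p[2]),np.sin(p[2]);M=np.atleast_2d(M)
    return np.c_[p[0]+c*M[:,0]-s*M[:,1],p[1]+s*M[:,0]+c*M[:,1],M[:,2]]
def px(n,u,v):
    return np.array([(310 if n=="top" else 120)+(u+.5)/5-.5,(160 if n=="top" else 190)+(v+.5)/5-.5]) # scene u includes +400
E
python3 - <<'E'
from h import *
M=[(120,85,12),(120,-85,12),(-100,-85,12),(-100,85,12),(-64,0,82)]
top=np.array([px("top",*a) for a in[(28,48),(338,42),(348,437),(38,438),(212,360)]])
f=lambda p:(proj("top",world(p,M))-top).ravel()
r=least_squares(f,[520,-130,0]);p=r.x;print(p,r.fun.reshape(-1,2).round(2))
print("pad",world(p,[-64,0,82]),"pad scene res",proj("scene",world(p,[-64,0,82]))-px("scene",545,63))
def tri(a,b):
    g=lambda P:np.r_[(proj("top",P)-px("top",*a)).ravel(),(proj("scene",P)-px("scene",*b)).ravel()]
    r=least_squares(g,[600,-130,80]);w=r.x;c,s=np.cos(p[2]),np.sin(p[2]);d=w[:2]-p[:2]
    print(w,"mount",c*d[0]+s*d[1],-s*d[0]+c*d[1],r.fun.round(2))
tri((175,18),(630,218));tri((212,360),(545,63))
tri((91,240),(669,124));tri((321,236),(463,163))
E
```

```text
[ 6.19299123e+02 -1.82251799e+02  2.22666940e-02] [[ 0.51 -0.38]
 [-0.53  0.18]
 [ 0.56  0.05]
 [-0.04  0.32]
 [-0.48 -0.16]]
pad [[ 555.31498781 -183.67674988   82.        ]] pad scene res [[-0.08749195 -0.23490154]]
[ 724.8097357  -160.48460693  126.51568709] mount 105.96910107587145 19.41261796061858 [-0.35 -0.07 -0.38 -0.01]
[ 555.13329711 -184.37505909   81.03775339] mount -64.19719340738523 -0.6940907859467489 [-0.26 -0.05 -0.3  -0.01]
[ 617.64717296 -121.76589605   78.18581734] mount -0.3048304077808148 60.50768958293622 [-0.41 -0.08 -0.46 -0.  ]
[ 621.14632356 -242.00401346   78.69514347] mount 0.5163686399315139 -59.77852977166295 [-0.22 -0.04 -0.25 -0.02]
```

Run:
```python
from plant import grab_frame
import cv2, numpy as np
t=np.mean([grab_frame("top").astype(float) for _ in range(3)],0)
s=np.mean([grab_frame("scene").astype(float) for _ in range(3)],0)
f=lambda im,x,y,w,h,k:cv2.resize(np.clip(im[y:y+h,x:x+w,::-1]*1.0,0,255).astype(np.uint8),(w*k,h*k),interpolation=cv2.INTER_NEAREST)
cv2.imwrite("pics/z2.png",np.hstack([f(t,330,155,30,40,13),f(s,230,225,30,40,13)]))
```

```text
(no output)
```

View pics/z2.png

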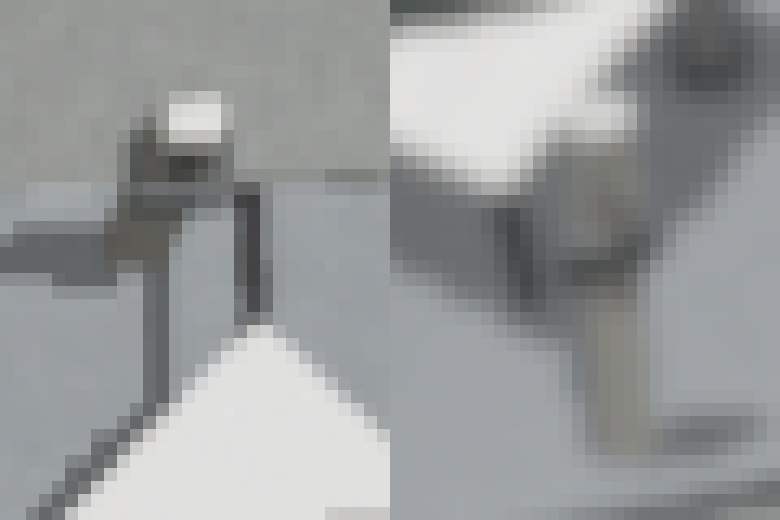

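The mount fit is good to about 1 mm. In the scene crop the tab's front face is the dark band at crop rows about 245-280, columns 550-650. In the top crop the tab spans columns 130-235 and rows 180-210. I'll compare those with projections for each allowed tab height.

Run:
```python
from h import *
p=[619.3,-182.25,.0223]
for zc in(84,87,90,93,96):
    o=[]
    for n,off,add in(("top",(330,155),0),("scene",(230,225),390)):
        for x,dz in((113,5),(113,-5),(99,5),(99,-5)):
            q=proj(n,world(p,[[x,9.5,zc+dz],[x,29.5,zc+dz]]))
            o.append(((q-off+.5)*13+[add,0]).round().astype(int).tolist())
    print(zc,"TOP",o[:4],"\n  SCENE",o[4:])
q=proj("scene",world(p,[[105,0,70],[105,0,84],[105,0,96]]));print((q-[230,225]+.5)*13+[390,0])
q=proj("scene",world(p,[[111,19.5,12],[111,19.5,126]]));print((q-[230,225]+.5)*13+[390,0])
q=proj("top",world(p,[[105,0,70],[105,0,84]]));print((q-[330,155]+.5)*13)
```

```text
84 TOP [[[218, 125], [119, 126]], [[212, 137], [113, 138]], [[220, 192], [120, 193]], [[214, 204], [115, 205]]] 
  SCENE [[[565, 263], [658, 244]], [[568, 293], [661, 274]], [[552, 213], [645, 195]], [[555, 243], [648, 225]]]
87 TOP [[[220, 121], [120, 122]], [[213, 133], [115, 134]], [[222, 189], [122, 190]], [[215, 200], [117, 201]]] 
  SCENE [[[564, 254], [658, 235]], [[567, 284], [660, 265]], [[552, 204], [644, 186]], [[554, 234], [647, 216]]]
90 TOP [[[221, 117], [122, 118]], [[215, 130], [116, 131]], [[223, 185], [124, 186]], [[217, 197], [118, 198]]] 
  SCENE [[[563, 244], [657, 226]], [[566, 275], [659, 256]], [[551, 195], [644, 177]], [[554, 225], [646, 207]]]
93 TOP [[[223, 113], [123, 114]], [[217, 126], [118, 127]], [[225, 181], [125, 183]], [[219, 193], [120, 194]]] 
  SCENE [[[562, 235], [656, 217]], [[565, 266], [659, 247]], [[550, 186], [643, 167]], [[553, 216], [645, 198]]]
96 TOP [[[225, 110], [125, 111]], [[219, 122], [120, 123]], [[227, 178], [127, 179]], [[221, 190], [121, 191]]] 
  SCENE [[[562, 226], [655, 208]], [[565, 257], [658, 238]], [[549, 176], [642, 158]], [[552, 207], [645, 189]]]
[[519.5732862  299.65340449]
 [515.17791962 257.87530647]
 [511.36141182 221.59927944]]
[[629.91372657 470.22737071]
 [599.73737463 132.47447074]]
[[253.7202857  185.30233654]
 [262.72502532 168.73420397]]
```

Tab mid-height comes out at about 87-88 mm, so the pointer needs to rise about 17 mm. I'm closing the fingers and moving over the pad, turning to line up with the mount.

Request:
{"method": "arm_command", "body": {"motion": "0 0 -0.017 -0.040 -0.040 0 0;0 0 -0.034 -0.080 -0.080 0 0;0 0 -0.051 -0.120 -0.120 0 0;0 0 -0.068 -0.160 -0.160 0 0;0 0 -0.085 -0.200 -0.200 0 0;0 0 -0.102 -0.240 -0.240 0 0;0 0 -0.119 -0.280 -0.280 0 0;0 0 -0.136 -0.320 -0.320 0 0;0 0 -0.153 -0.360 -0.360 0 0;0 0 -0.170 -0.400 -0.400 0 0;0 0 -0.187 -0.440 -0.440 0 0;0 0 -0.204 -0.480 -0.480 0 0;0 0 -0.221 -0.520 -0.520 0 0;0 0 -0.255 -0.560 -0.560 0 0;0 0 -0.255 -0.580 -0.576 0 0;0 0 -0.255 -0.580 -0.576 0.030 0;0 0 -0.255 -0.580 -0.576 0.070 0;0 0 -0.255 -0.580 -0.576 0.110 0;0 0 -0.255 -0.580 -0.576 0.130 0;0 0 -0.255 -0.580 -0.576 0.130 0"}}

```text
t: 3.3
tool_pos: [551.9, -183.1, 117.2]
eef_rot: [-0.001, -0.011, 1.0, 0.001]
contact_force: [-0.1, -0.6, 0.2]
width: -0.1
grasp_force: 0.0
```

```bash
cat > snap.py <<'E'
import sys,numpy as np,cv2
from plant import grab_frame,arm
n=sys.argv[1]
d={c:np.mean([grab_frame(c).astype(float) for _ in range(2)],0) for c in("top","scene")}
np.savez(f"{n}.npz",**d)
s=arm.read_state();print(s["t"],s["tool_pos"].round(2) if hasattr(s["tool_pos"],"round") else s["tool_pos"],s["contact_force"])
f=lambda im,x,y,w,h,k:cv2.resize(im[y:y+h,x:x+w,::-1].astype(np.uint8),(w*k,h*k),interpolation=cv2.INTER_CUBIC)
cv2.imwrite(f"pics/{n}.png",np.hstack([f(d["top"],315,150,65,90,6),f(d["scene"],205,200,65,90,6)]))
E
python3 snap.py base
```

```text
3.5 [ 553.19 -183.7   119.43] [ 0.71774818 -0.26100944 -0.02247729]
```

View pics/base.png

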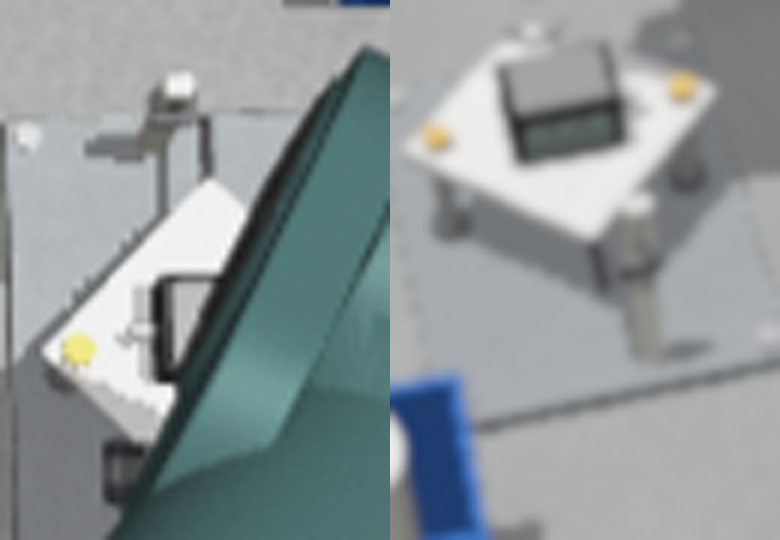

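Request:
{"method": "arm_command", "body": {"motion": "0 0 0 0 0 0.005 0;0 0 0 0 0 0.010 0;0 0 0 0 0 0.014 0;0 0 0 0 0 0.018 0;0 0 0 0 0 0.021 0;0 0 0 0 0 0.024 0;0 0 0 0 0 0.024 0;0 0 0 0 0 0.024 0"}}

```text
t: 4.5
tool_pos: [552.5, -183.4, 94.4]
eef_rot: [-0.0, -0.011, 1.0, -0.0]
contact_force: [-4.5, 0.4, 5.0]
width: -0.1
grasp_force: 2.6
```

```bash
cat > tilt.py <<'E'
import sys
from h import *
p=[619.3,-182.25,.0223]
A=np.load("base.npz")["scene"].astype(np.float32);B=np.load(sys.argv[1]+".npz")["scene"].astype(np.float32)
def rot(M,t):
    M=np.array(M,float);x,z=M[:,0].copy(),M[:,2]-70;M[:,0]=x*np.cos(t)-z*np.sin(t);M[:,2]=70+x*np.sin(t)+z*np.cos(t);return M
Q=[(90,-60,75),(90,60,75),(0,-60,75),(0,60,75)]
m=np.zeros(A.shape[:2],np.uint8)
poly=proj("scene",world(p,[(83,3,75),(83,-6,75),(30,-56,75),(25,-48,75),(25,30,75),(50,32,75)]))
cv2.fillPoly(m,[poly.round().astype(int)],255)
src=proj("scene",world(p,Q)).astype(np.float32);e=[]
ts=np.arange(0,.35,.005)
for t in ts:
    H=cv2.getPerspectiveTransform(src,proj("scene",world(p,rot(Q,t))).astype(np.float32))
    w=cv2.warpPerspective(B,H,A.shape[1::-1],flags=cv2.INTER_CUBIC|cv2.WARP_INVERSE_MAP)
    e.append(((w-A)[m>0]**2).mean())
i=int(np.argmin(e));print("tilt",ts[i],"err",e[i].round(1),"at0",e[0].round(1),"rise",105*np.sin(ts[i]))
print(np.array(e)[max(0,i-4):i+5].round(0))
E
python3 snap.py p1; python3 tilt.py p1
```

```text
4.7 [ 552.57 -183.41   94.38] [-4.47978533 -0.48730168  4.99565216]
tilt 0.075 err 36.1 at0 483.1 rise 7.867619263637946
[71. 55. 44. 38. 36. 38. 44. 56. 73.]
```

Request:
{"method": "arm_command", "body": {"motion": "0 0 0 0.0005 0 0.001 0;0 0 0 0.001 0 0.002 0;0 0 0 0.001 0 0.003 0;0 0 0 0.001 0 0.004 0;0 0 0 0.001 0 0.005 0;0 0 0 0.001 0 0.005 0"}}

```text
t: 5.45
tool_pos: [552.1, -183.5, 89.4]
eef_rot: [0.001, -0.011, 1.0, -0.0]
contact_force: [0.4, 0.6, 5.7]
width: 0.6
grasp_force: 3.0
```

```bash
python3 snap.py p2; python3 tilt.py p2
```

```text
5.65 [ 552.07 -183.5    89.48] [-0.77865874  1.30713202  7.05422591]
tilt 0.155 err 115.0 at0 1806.1 rise 16.209910425570058
[166. 144. 129. 119. 115. 117. 125. 138. 156.]
```

View pics/p2.png

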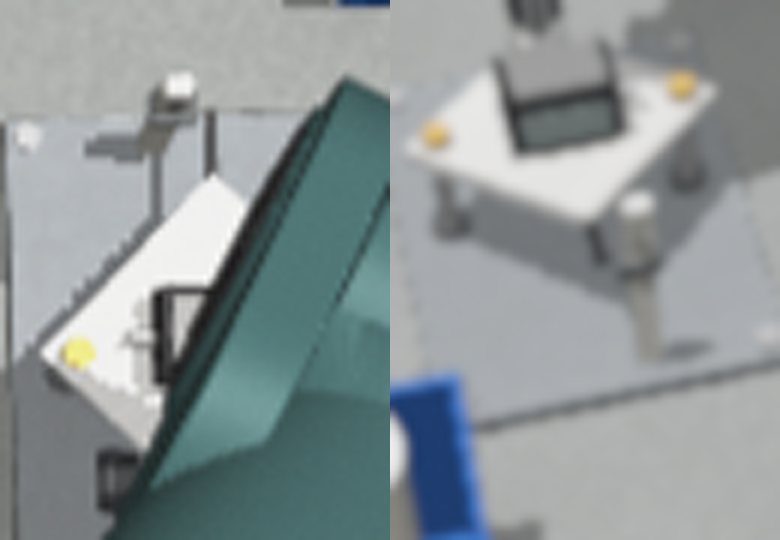

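The pointer (about (597,245) in the crop) now overlaps the tab's level (dark band at rows about 255-275). I'll refine the tab height from the raw columns.

Run:
```python
from h import *
p=[619.3,-182.25,.0223]
A=np.load("base.npz")["scene"].mean(2);T=np.load("base.npz")["top"].mean(2)
print(A[232:252,240:253].round().astype(int))
for zc in(84,87,90,93):
    print(zc,[proj("scene",world(p,[[112.5,y,zc+d] for d in(5,0,-5)])).round(1).tolist() for y in(9,17,25)])
print(T[160:174,337:352].round().astype(int))
```

```text
[[235 234 232 229 220 205 196 186 162 133 119 113 106]
 [234 232 226 221 219 217 217 208 182 142 122 118 116]
 [232 225 211 202 208 214 213 202 176 140 121 119 119]
 [227 211 186 172 179 187 184 172 152 130 120 119 119]
 [217 189 155 141 147 151 146 140 133 124 119 118 119]
 [198 162 132 126 130 131 128 128 130 124 119 118 118]
 [168 136 122 123 127 127 125 128 131 125 120 118 118]
 [136 122 120 123 127 125 121 125 130 126 120 118 119]
 [112 116 120 123 126 123 116 118 123 124 121 120 125]
 [ 99 112 118 123 125 122 115 112 116 119 120 127 139]
 [ 92 108 116 123 128 127 119 111 108 110 119 137 155]
 [ 88 105 114 121 125 126 118 106  97 100 120 146 164]
 [ 84 101 109 110 108 107 103  93  88 103 132 156 169]
 [ 80  96 104  96  88  87  88  87  98 123 150 166 171]
 [ 78  92 103  98  91  95  98  99 113 140 163 171 172]
 [ 83  94 108 109 109 113 116 113 122 147 166 172 172]
 [ 98 104 114 117 120 125 128 127 132 150 167 172 172]
 [119 117 118 120 123 130 136 138 142 154 166 172 172]
 [142 133 128 125 125 132 139 142 144 154 165 171 172]
 [161 153 148 138 130 132 139 142 144 153 164 171 172]]
[... 799 characters left out ...]
5 176]
 [180 178 175 175 164 179 232 235 238 238 204 180 176 176 175]
 [175 177 178 160 136 178 238 240 241 241 198 178 177 176 178]
 [174 176 163 122 106 155 215 219 219 219 161 177 180 181 180]
 [177 175 147 103  98 120 132 133 138 142 141 178 184 181 176]
 [175 173 146 100 100  96  76  70  84 113 139 177 182 178 177]
 [177 176 147  97  97  96  80  81 105 123 137 163 166 166 166]
 [181 181 132 115 127 128 123 123 129 133 132 114 115 157 178]
 [184 172 112  96 103 102 104 102 121 124 139  81  76 154 186]
 [182 144 105  94  92  93  93 132 160 164 174 107  79 151 182]
 [145 112 103 105 104 106 117 172 184 187 185 113  80 151 182]
 [113 100 104 104 105 104 148 183 187 186 185 110  79 151 180]]
```

Request:
{"method": "arm_command", "body": {"motion": "0 0 0 0 0 0 0;0 0 0 0 0 0 0;0 0 0 0 0 0 0;0 0 0 0 0 0 0;0 0 0 0 0 0 0;0 0 0 0 0 0 0;0 0 0 0 0 0 0;0 0 0 0 0 0 0;0 0 0 0 0 0.001 0;0 0 0 0 0 0.001 0;0 0 0 0 0 0.001 0;0 0 0 0 0 0.001 0;0 0 0 0 0 0.001 0;0 0 0 0 0 0.001 0;0 0 0 0 0 0.001 0;0 0 0 0 0 0.001 0"}}

```text
t: 7.65
tool_pos: [552.0, -183.5, 88.5]
eef_rot: [0.001, -0.011, 1.0, -0.0]
contact_force: [-1.7, 1.3, 5.9]
width: -0.3
grasp_force: 3.2
```

```bash
python3 snap.py p3; python3 tilt.py p3
```

```text
7.85 [ 552.02 -183.48   88.49] [-0.94361305  0.90964636  5.38340501]
tilt 0.165 err 109.7 at0 2010.2 rise 17.2464947540005
[162. 139. 123. 114. 110. 112. 119. 132. 151.]
```

The pointer was held at about 86-87 mm, level with the tab. Next I let go by rising straight up.

Request:
{"method": "arm_command", "body": {"motion": "0 0 0 0 0 -0.002 0;0 0 0 0 0 -0.005 0;0 0 0 0 0 -0.010 0;0 0 0 0 0 -0.018 0;0 0 0 0 0 -0.030 0;0 0 0 0 0 -0.050 0;0 0 0 0 0 -0.080 0;0 0 0 0 0 -0.110 0;0 0 0 0 0 -0.110 0;0 0 0 0 0 -0.110 0;0 0 0 0 0 -0.110 0;0 0 0 0 0 -0.110 0"}}

```text
t: 9.35
tool_pos: [551.3, -183.3, 197.7]
eef_rot: [-0.0, -0.011, 1.0, 0.0]
contact_force: [-0.6, 0.7, -0.6]
width: 0.0
grasp_force: 0.0
```

```bash
python3 snap.py p4; python3 tilt.py p4
```

```text
9.55 [ 551.55 -183.43  198.1 ] [ 0.47325602 -0.29295918 -0.23150216]
tilt 0.0 err 1.5 at0 1.5 rise 0.0
[ 2.  3. 12. 24. 41.]
```

View pics/p4.png

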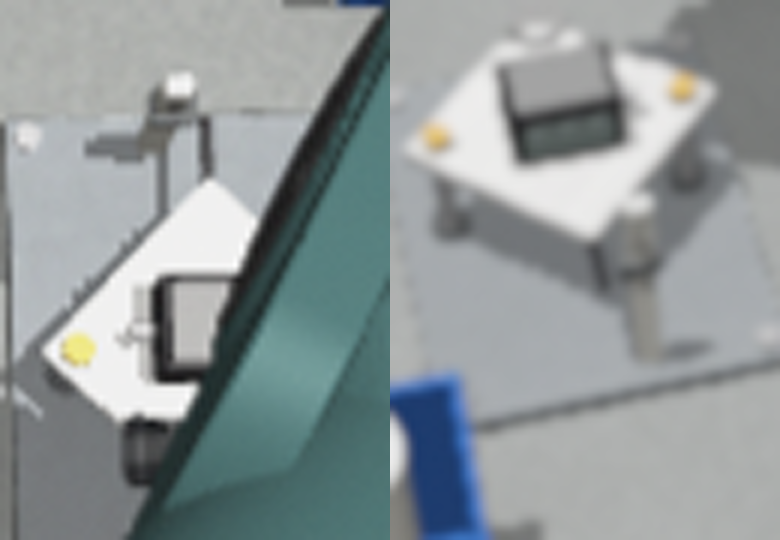

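The plate is back at rest (plate corner at about (590,238), same as the baseline), and the mount and tab haven't moved.

```bash
python3 -c "
from plant import workorder; print(workorder.close_job())"
```

```text
the job is handed in; nothing more can be done
None
```

I pressed the scanner's pad until the camera fit put the pointer about 86–87 mm above the bench (tab estimated at about 87 mm), held it there for about 2 s and let go; the plate sprang back to rest, the mount did not visibly move, and I handed the job in without a verdict being returned.

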